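# Clamp the glue joint, then hold the leg plate over its threaded holes

### The job

Take the black spring clamp off its wooden rack and clip it down over the middle of the top edge of the two glued boards that stand on the workpiece's side, with a jaw on each face, and let go of it. Then pick up the steel leg plate by its square tube and hold it level about one centimetre above the workpiece's block, each of its three holes centred over the matching threaded hole, touching nothing but the gripper. Finish while still holding it there, still, ready for a colleague to start the bolts, and leave the paint tin, glue bottle, screwdriver and brush where they are.

Things in the scene. Friction and masses are not known exactly. Their poses are not given: they have to be found in the camera images.
- workpiece: Fixed wooden block 150 x 190 x 40 mm (x, y, z) with two thin boards, pale and dark, glued together and standing on edge along its +y side: 16 mm thick together (y +95 to +111), 150 mm long, tops 95 mm above the table. Three threaded holes in the block's top at (x, y) = (-35, +28), (-35, -28), (+35, 0) mm. Origin: centre of the block's underside; z up.
- edge_mid (a point): Middle of the top edge of the glued boards, mid-length and mid-thickness, 95 mm above the table. Axes are those of the workpiece: the edge runs along x, the boards' faces look to +y and -y.
- insert0 (a point): One of the three brass-rimmed threaded holes (8 mm wide, 30 mm deep) in the workpiece block; the point is the hole's centre at the block's top face. The one at (-35, +28) mm of the workpiece.
- insert1 (a point): One of the three brass-rimmed threaded holes (8 mm wide, 30 mm deep) in the workpiece block; the point is the hole's centre at the block's top face. The one at (-35, -28) mm.
- insert2 (a point): One of the three brass-rimmed threaded holes (8 mm wide, 30 mm deep) in the workpiece block; the point is the hole's centre at the block's top face. The one at (+35, 0) mm.
- rack: Fixed clamp rack: wooden foot 130 x 60 x 12 mm with an upright strip 8 mm thick (y), 130 mm long (x), top edge 52 mm above the table. Origin: centre of the foot's underside.
- clamp: Black spring clamp, 83 mm tall, 24 mm wide (x), 0.1 kg, loose, parked upright on the rack's strip, jaws down. Its two halves pivot about x like a clothes peg: squeezing the handles along y opens the jaws. Origin: on the pivot, midway between the halves. Axes: z up to the handles, y across the jaws; they belong to the +y half, which rolls about x by half the joint value when squeezed evenly.
- clamp_mouth (a point): Midway between the rubber jaw pads as parked, 33 mm below the clamp's origin; fixed to the +y half. The pads are round bars 10 mm thick, lowest point 38 mm below the origin. Parked, the strip's edge is 12 mm below the origin, as deep as it should go; lowered until the origin is 12 to 16 mm above a board's edge, the clamp is fully on.
- clamp_grip (a point): Where to squeeze: midway between the handle bars as parked, 40 mm above the clamp's origin. Each handle ends in a round bar 10 mm thick, 24 mm long along x, top 45 mm above the origin. Over their outer sides the bars measure 62 mm parked, about 54 mm on a 16 mm board, about 40 mm squeezed to the stop.
- clamp_jaw (a joint): Opening angle of the clamp's other half, rad: 0 as parked on the 8 mm strip (jaw gap 8 mm), about 0.25 with a 16 mm gap, stop at 0.56 (gap about 26 mm). A spring closes it: about 6 N of squeeze at the handle bars starts to open it, about 11 N at each handle brings it to the stop.
- plate: Steel leg plate, loose, lying flat: flange 96 x 80 x 5 mm (x, y, z) with a square tube stub 28 x 28 mm standing on its centre, sides parallel to the flange, top 65 mm above the underside. Three 12 mm through holes at (x, y) = (-35, +28), (-35, -28), (+35, 0) mm, the workpiece's pattern. About 0.4 kg (0.3 to 0.5). Origin: centre of the underside; z up.
- hole0 (a point): Centre, on the underside, of one of the three 12 mm through holes of the leg plate. The one at (-35, +28) mm; belongs over insert0.
- hole1 (a point): Centre, on the underside, of one of the three 12 mm through holes of the leg plate. The one at (-35, -28) mm; belongs over insert1.
- hole2 (a point): Centre, on the underside, of one of the three 12 mm through holes of the leg plate. The one at (+35, 0) mm; belongs over insert2.
- paint_tin: Bystander: paint tin, 88 mm across, 106 mm high. Origin: centre of its underside.
- glue: Bystander: white glue bottle, 54 mm across, 150 mm high. Origin: centre of its underside.
- screwdriver: Bystander: screwdriver lying on the table along its x, handle to -x.
- brush: Bystander: brush lying on the table along its x, handle to -x.
There are look-alikes about, which are no part of the job. Several things have the shape of the clamp; the one meant has the colours described above.

How it is judged:
By the outcome, as a careful person would: the job done as asked, in the order asked, and still so for the second after the job is handed in, while the arm keeps its last pose, push and grip.
It also fails if it takes over 64 s, if anything falls off the work surface, if the arm or the gripper's body presses on something with over 40 N, if the wrist force passes 120 N, or if a joint passes its speed limit or range.

### The arm

A 6-joint arm with a two-finger parallel gripper is mounted at the origin on the work surface. World frame = base frame: x ahead of the robot, y to its left, z up, the work surface at z = 0. Lengths are in m, angles in rad, forces in N, time in s.
With the tool pointing down it reaches from about 0.35 to 0.775 m from the base axis. Payload 5.5 kg.
Tool frame: the origin (TCP) lies at the very end of the fingers, on their centre line; the grasp point (between the pads) lies 19 mm behind it; z points along the fingers, y is the line along which they close (so a half turn about z gives the same grasp; the last joint's range is limited). The gripper opens to 85 mm and grips with 20 to 120 N. Pads are 22 mm wide; open, the fingers measure 114 mm over their backs; the gripper's body (76 mm by 85 mm) begins 54 mm behind the grasp point. The pads swing forward as they close: fully open they stand 13 mm farther back than shut.
Start: joints at [-1.28, 0.313, 0.046, 1.304, 0, 1.431], TCP at [0.24, -0.523, 0.231] pointing down, gripper open.
Joint ranges: [-2.76, 2.76], [-0.86, 1.69], [-1.03, 1.26], [-2.2, 2.34], [-1.47, 1.5], [-3.14, 3.14]. Speed limits (rad/s): [2.57, 2.57, 3.14, 3.14, 3.14, 3.14].

### API

Orientations are given as a unit quaternion [w, x, y, z].
In Python, from workcell import env, viewer, nets gives the robot as it stands. The module is installed in compiled form; this text tells all that it offers.
- The arm moves only by the tool jog_arm, called after "Call:" as name(argument=value, ...) on one line, values as JSON. Schema: {"type":"object","properties":{"moves":{"type":"object","properties":{"offsets":{"type":"array","items":{"type":"array","items":{"type":"number"},"minItems":6,"maxItems":6},"minItems":1,"maxItems":8}},"additionalProperties":false,"required":["offsets"]},"jaw":{"type":"number"},"force":{"type":"number"},"only":{"type":"string"},"quiet":{"type":"boolean"},"lines":{"type":"string"}},"required":["moves"],"additionalProperties":false}. moves is an object whose key "offsets" holds a list of rows, 1 to 8 of them, each of 6 numbers: dx, dy, dz in m, then a rotation vector rx, ry, rz in rad; each row is the pose to reach, as a shift and turn from the pose commanded when the call began, along the tool's axes at that moment; what a row does not reach only later rows make up. A row lasts 1/8 s, in which the tool goes at most 0.0625 m and 0.188 rad, less where a joint would pass 70% of its speed; a pose out of reach is approached as far as the arm can. jaw is the finger opening in m, set as the call begins (left out keeps the last). The fingers move at their own pace and stop on an object; force is the grip in N (left out, the last holds). Time passes only in rows, so rows that do not move let the fingers close. The tool returns the time, the measured TCP pose, the force, the opening and the grip force at its end. only (a regular expression) keeps the lines of the reply that match it, lines (a string "A,B") keeps lines A to B, and quiet returns only ok. Input that does not fit is refused with a message, and nothing moves.
- env.get_state(): the state, without advancing time (a new reading comes with each control period).
- viewer.read_camera(name): name is "scene" or "top"; returns a dict with "image" (384x512x3 uint8, red, green, blue), "K" (3x3 intrinsics, pixels), "R" (3x3) and "t" (3): a world point X has camera coordinates R X + t. Camera axes: x right, y down, z forward; pixel columns grow to the right and rows downward; lengths in m; the calibration is good to about 2 mm. A picture is of the moment at which its call begins. There is no depth.
- env.hand_in(): hands the job in; it is judged then, once.
Trained networks look in a picture, given as the dict that the camera call returned (one of the last four; its "shot" number tells which), for a name from the list of things; names that differ only in an ending like _2 or _b are one class to them, and where a whole thing is asked for, a point or a joint stands for the part that bears it (a point fixed in the world has none). Each returns a list of dicts, best first, with "confidence" (0 to 1); they miss things now and then, are a little off and sometimes report something else, mostly with a low value. They report only what shows in the picture. A call takes as long as a camera call. They do not tell look-alikes from the thing itself.
- nets.outline_of(label, picture): "region" (384x512 bool, what is visible of it) and "box" ([left, top, right, bottom] in pixels, round what is visible of it).
The state is a dict: "clock": time; "joint_pos": joint angles; "qvel": joint speeds; "tau": joint torques, N m; "tcp_pos": TCP position; "orientation": TCP orientation; "wrist_force": force on the tool from outside, world axes, zero at the start; "ft_torque": the same for the moment, N m; "finger_gap": finger opening in m; "grip_force": force on a finger pad.
Only numpy, scipy, OpenCV 4.12 (cv2) and the standard library are available. Lean on these libraries where they do the work, as an engineer would, in place of code of your own. Each camera call takes 0.05 s, during which the arm holds its last target. There are 200 camera calls.

## Working session

There is one attempt and no reset: what is moved stays moved. The work goes in short steps, Python scripts to look and compute and a tool call to move; the robot and the scene stay as the last step left them, time stands still between calls to the robot, and variables do not carry over. Pictures are saved under pics/ and viewed, at most 10 in all, crops included, and the job is handed in when it is done.

```bash
mkdir -p pics
```

Run:
```python
from workcell import env, viewer, nets
import cv2, numpy as np
print(env.get_state())
for n in ("scene","top"):
    p=viewer.read_camera(n); print(n,p["K"].tolist(),p["R"].tolist(),p["t"].tolist())
    cv2.imwrite(f"pics/{n}0.png",cv2.resize(p["image"][:,:,::-1],(768,576)))
    for l in ("clamp","plate","workpiece","rack","paint_tin","glue","insert0","hole0"):
        try:
            for d in nets.outline_of(l,p): print(l,round(d["confidence"],2),d["box"])
        except Exception as e: print(l,e)
```

```text
{'clock': 0.0, 'joint_pos': array([-1.27958113e+00,  3.13959382e-01,  4.49967123e-02,  1.30360626e+00,
        1.69757478e-05,  1.43123182e+00]), 'qvel': array([-9.00891749e-06,  3.22347676e-04,  5.66695063e-04,  1.82129777e-04,
        5.76281441e-04,  1.60550484e-04]), 'tau': array([ 1.08212564e-03, -4.80630469e+01,  2.98530793e+01,  1.93199777e-02,
       -7.11550251e-05,  1.28962287e-05]), 'tcp_pos': array([ 0.23997643, -0.52197385,  0.23043946]), 'orientation': array([-8.84398424e-04,  9.76892763e-01,  2.13728199e-01, -5.86763029e-05]), 'wrist_force': array([-0.14615162,  0.4473827 ,  0.01982384]), 'ft_torque': array([0.07311419, 0.043994  , 0.02702607]), 'grip_force': 0.0, 'finger_gap': 0.08545863662410973}
scene [[392.43019936133015, 0.0, 257.6482171471375], [0.0, 392.43019936133015, 195.74755502426186], [0.0, 0.0, 1.0]] [[0.7808214407088722, 0.6247511638907356, -0.0019649291316440115], [0.535443680681377, -0.6708177539965613, -0.5131311779081338], [-0.32189740997358246, 0.3996117167203441, -0.8583079478323145]] [-0.42546452703069254, -0.25711741435815916, 1.2974014028878385]

[... 657 characters left out ...]
059479833411978525], [-0.9690859994536292, 0.13654687431629656, -0.20549276575444347], [0.20432699076180122, -0.02265250823782158, -0.9786405595093444]] [0.05931348980680918, 0.5594801752900836, 1.1070095021508533]
clamp 0.75 [274.4, 145.0, 292.2, 160.8]
clamp 0.64 [311.2, 100.3, 315.8, 121.9]
clamp 0.41 [161.2, 178.9, 239.5, 231.7]
clamp 0.38 [339.0, 188.1, 367.9, 221.4]
plate 0.68 [337.1, 186.3, 371.7, 222.4]
workpiece 0.91 [166.5, 177.6, 237.4, 232.4]
rack 0.91 [270.1, 146.1, 304.1, 189.3]
rack 0.44 [163.7, 180.0, 240.9, 235.5]
paint_tin 0.93 [352.3, 139.2, 386.2, 174.6]
glue 0.67 [109.2, 278.6, 140.8, 302.5]
insert0 0.6 [163.5, 175.8, 239.2, 233.4]
hole0 0.98 [336.7, 186.2, 372.1, 221.8]
```

View pics/scene0.png

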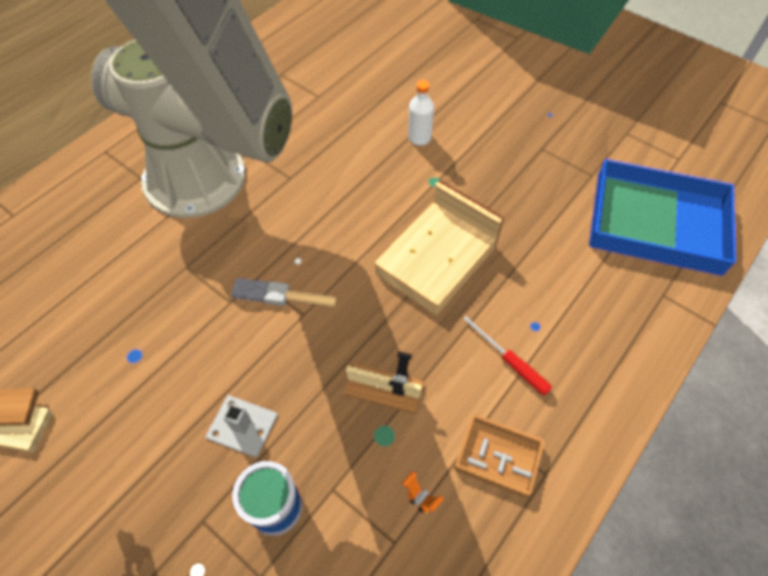

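View pics/top0.png

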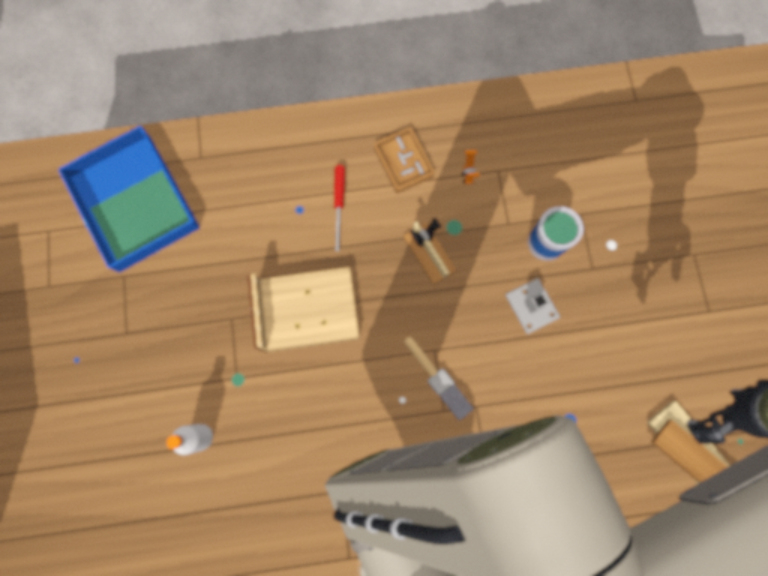

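The scene view (1.5x) shows the workpiece at (440,250), the black clamp on its rack at (402,373) and the plate at (240,425). The orange clamp at (420,495) is the look-alike. In the top view the boards are on the left, which is world +y. Next I fit the model silhouettes.

Create h.py:
```python
from workcell import env, viewer, nets
import cv2, numpy as np
from scipy.optimize import minimize
from scipy.spatial.transform import Rotation as Rn
def box(x0,x1,y0,y1,z0,z1): return np.array([[x,y,z] for x in (x0,x1) for y in (y0,y1) for z in (z0,z1)])/1e3
M={"workpiece":[box(-75,75,-95,95,0,40),box(-75,75,95,111,0,95)],
"rack":[box(-65,65,-30,30,0,12),box(-65,65,-4,4,0,52)],
"plate":[box(-48,48,-40,40,0,5),box(-14,14,-14,14,5,65)]}
def world(P,q,z=0): 
    c,s=np.cos(q[2]),np.sin(q[2]); return P@np.array([[c,s,0],[-s,c,0],[0,0,1]])+[q[0],q[1],z]
def proj(p,X):
    c=np.atleast_2d(X)@p["R"].T+p["t"]; u=c@p["K"].T; return u[:,:2]/u[:,2:]
def ray(p,uv,z):
    d=p["R"].T@np.linalg.solve(p["K"],[*uv,1]); o=-p["R"].T@p["t"]; return o+d*(z-o[2])/d[2]
S=4
def render(p,parts,q):
    m=np.zeros((384*S,512*S),np.uint8)
    for b in parts:
        h=cv2.convexHull(proj(p,world(b,q)).astype(np.float32)+0.5)
        cv2.fillConvexPoly(m,np.round(h*S*16).astype(np.int32),255,shift=4)
    return cv2.resize(m,(512,384),interpolation=cv2.INTER_AREA)/255.
def fit(name,views,q0):
    def cost(v):
        q=np.array(v)*[.01,.01,.1]+q0
        c=0
        for p,reg,ign in views:
            r=render(p,M[name],q); w=~ign
            c+=1-(np.minimum(r,reg)*w).sum()/(np.maximum(r,reg)*w).sum()
        return c
    best=minimize(cost,[0,0,0],method="Nelder-Mead",options=dict(initial_simplex=[[0,0,0],[2,0,0],[0,2,0],[0,0,2]],xatol=.005,fatol=1e-5))
    return np.array(best.x)*[.01,.01,.1]+q0,best.fun
def wire(img,p,parts,q,k,o):
    for b in parts:
        u=((proj(p,world(b,q))+.5-o)*k)
        for i in range(8):
            for j in (1,2,4):
                if not i&j: cv2.line(img,*(tuple(int(a) for a in u[n]) for n in (i,i|j)),(255,0,255),1)
```

Create m.py:
```python
from h import *
ps={n:viewer.read_camera(n) for n in ("scene","top")}
near={"workpiece":((293,165),(202,205)),"rack":((255,258),(287,168)),"plate":((160,285),(354,204)),"clamp":((268,248),(284,153))}
def reg(l,n,i):
    c=[d for d in nets.outline_of(l,ps[n]) if np.hypot(*(np.array(d["box"]).reshape(2,2).mean(0)-near[l][i]))<14]
    return c[0]["region"] if c else None
R={l:[reg(l,n,i) for i,n in enumerate(ps)] for l in near}
tiles=[]
np.save("q.npy",{}) 
Q={}
for l in ("workpiece","rack","plate"):
    q0=ray(ps["top"],near[l][1],.02); res=[]
    for yaw in np.radians([-60,-30,0,30,60]) if l!="workpiece" else [0.]:
        V=[(p,R[l][i],(R["clamp"][i] if l=="rack" and R["clamp"][i] is not None else np.zeros((384,512),bool))) for i,p in enumerate(ps.values()) if R[l][i] is not None]
        res.append(fit(l,V,np.array([q0[0],q0[1],yaw])))
    for r in sorted(res,key=lambda r:r[1])[:3]: print(l,len(V),r[0].round(4),np.degrees(r[0][2]).round(1),round(r[1],3))
    Q[l]=min(res,key=lambda r:r[1])[0]
    row=[]
    for i,(n,p) in enumerate(ps.items()):
        k=4 if l!="workpiece" else 2.7; w=int(280/k); o=np.array(near[l][i])-w//2
        t=p["image"][o[1]:o[1]+w,o[0]:o[0]+w,::-1]
        t=cv2.resize(t,(260,280),interpolation=cv2.INTER_CUBIC) if 0 else cv2.resize(t,(280,280),interpolation=cv2.INTER_CUBIC)
        t=t.copy(); wire(t,p,M[l],Q[l],280/w,o); row.append(t)
    tiles.append(np.vstack(row))
np.save("q.npy",Q,allow_pickle=True)
cv2.imwrite("pics/fit.png",cv2.resize(np.hstack(tiles),(800,533)))
```

```bash
python3 m.py
```

```text
workpiece 2 [5.455e-01 1.493e-01 4.000e-04] 0.0 0.046
rack 2 [ 0.6359 -0.1243  0.4073] 23.3 0.207
rack 2 [ 0.6358 -0.1242  0.4082] 23.4 0.208
rack 2 [ 0.6358 -0.1243  0.4076] 23.4 0.208
plate 2 [ 0.4893 -0.3283  0.3166] 18.1 0.146
plate 2 [ 0.4894 -0.3283  0.3181] 18.2 0.147
plate 2 [ 0.4894 -0.3282  0.3276] 18.8 0.147
```

View pics/fit.png

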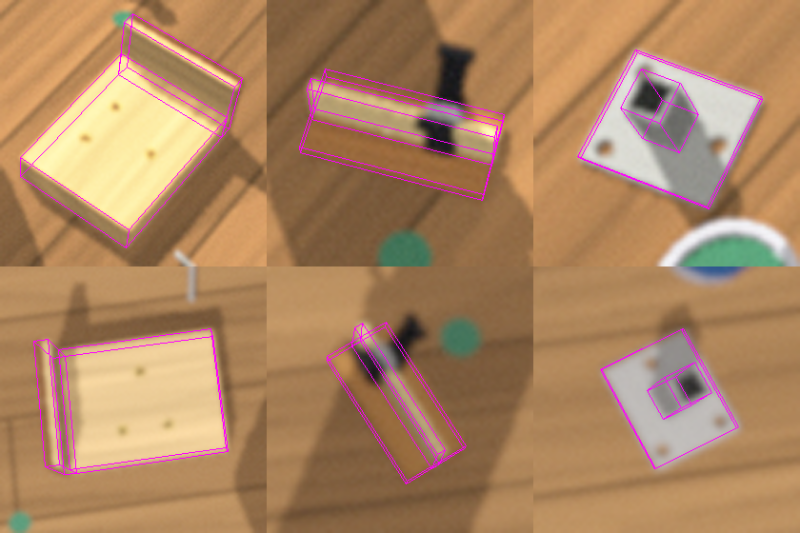

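The fits follow the edges well: workpiece yaw 0°, rack 23°, plate 18° with the hole pattern confirming its direction. Now the clamp.

Add to h.py:
```python
def clampmodel(hy=26,jy=9,z0=64):
    P=[]
    for s in (1,-1):
        y=lambda a,b: (min(s*a,s*b),max(s*a,s*b))
        h=box(-12,12,*y(hy-5,hy+5),z0+35,z0+45); pv=box(-12,12,*y(3,11),z0-5,z0+5); j=box(-12,12,*y(jy-5,jy+5),z0-38,z0-28)
        P+=[np.vstack([h,pv]),np.vstack([pv,j])]
    return P
```

Create c.py:
```python
from h import *
M["clamp"]=clampmodel()
ps={n:viewer.read_camera(n) for n in ("scene","top")}
near=((268,248),(284,153)); V=[]
for i,(n,p) in enumerate(ps.items()):
    # own check: dark pixels close by
    im=p["image"].astype(int); dark=(im.max(2)<60)
    c=[d for d in nets.outline_of("clamp",p) if np.hypot(*(np.array(d["box"]).reshape(2,2).mean(0)-near[i]))<14]
    if c: V.append((p,c[0]["region"],np.zeros((384,512),bool))); print(n,c[0]["box"],c[0]["confidence"])
q0=np.array([.67,-.11,.407])
for yaw in (.25,.407,.55):
    q,f=fit("clamp",V,np.array([*q0[:2],yaw])); print(q.round(4),np.degrees(q[2]),f)
Q=np.load("q.npy",allow_pickle=True).item(); r=Q["rack"]
d=world(np.array([[0,0,0]]),[0,0,-r[2]])  
c,s=np.cos(r[2]),np.sin(r[2]); e=q[:2]-r[:2]; print("clamp in rack frame",c*e[0]+s*e[1],-s*e[0]+c*e[1])
row=[]
for i,(n,p) in enumerate(ps.items()):
    o=np.array(near[i])-25; t=cv2.resize(p["image"][o[1]:o[1]+50,o[0]:o[0]+50,::-1],(400,400),interpolation=cv2.INTER_CUBIC).copy()
    for b in M["clamp"]:
        h=cv2.convexHull(((proj(p,world(b,q))+.5-o)*8).astype(np.float32)); cv2.polylines(t,[h.astype(int)],True,(255,0,255))
    wire(t,p,M["rack"][1:],r,8,o); row.append(t)
cv2.imwrite("pics/clamp.png",np.hstack(row))
```

```bash
python3 c.py
```

```text
scene [259.1, 233.9, 275.4, 265.0] 0.73
top [276.8, 147.2, 292.9, 163.1] 0.45
[ 0.6634 -0.1136  0.477 ] 27.328413349212873 0.6044618567112954
[ 0.6634 -0.1137  0.4852] 27.79779544829976 0.6056153200179254
[ 0.6626 -0.1139  0.4861] 27.85273286609723 0.6023436569698041
clamp in rack frame 0.028601304277197516 -0.0009922925990869455
```

View pics/clamp.png

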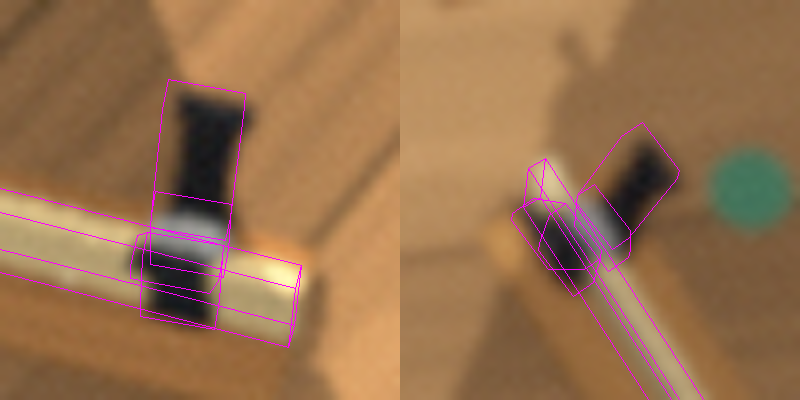

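The fit is rough because the real handles are waisted. I'll refit with a slimmer model on the dark pixels, with yaw tied to the rack.

Create c2.py:
```python
from h import *
def slim(hy=26,jy=9,z0=64):
    P=[]
    for s in (1,-1):
        y=lambda a,b: (min(s*a,s*b),max(s*a,s*b))
        t=np.pi*np.arange(8)/4
        cyl=lambda yc,zc: np.array([[x,s*yc+5*np.cos(a),z0+zc+5*np.sin(a)] for x in (-12,12) for a in t])/1e3
        h=cyl(hy,40); j=cyl(jy,-33)
        arm=lambda a,za,b,zb: np.vstack([box(-9,9,*y(a-3,a+3),z0+za-1,z0+za+1),box(-9,9,*y(b-3,b+3),z0+zb-1,z0+zb+1)])
        P+=[h,j,arm(hy,40,9,0),arm(9,0,jy,-33)]
    return P
M["clamp"]=slim()
ps={n:viewer.read_camera(n) for n in ("scene","top")}
near=((268,248),(284,153)); V=[]
for i,(n,p) in enumerate(ps.items()):
    im=p["image"].astype(float).max(2); soft=np.clip((100-im)/60,0,1)
    roi=np.ones((384,512),bool); o=near[i]; roi[o[1]-19:o[1]+20,o[0]-19:o[0]+20]=False
    sp=(p["image"].astype(int)); grey=(sp.max(2)-sp.min(2)<25)&(im>95)
    V.append((p,soft,roi|grey))
r=np.load("q.npy",allow_pickle=True).item()["rack"]
for fixed in (True,False):
    for st in ([.665,-.112],[.672,-.105],[.67,-.118]):
        q0=np.array([*st,.407])
        def cost(v):
            q=q0+[v[0]*.01,v[1]*.01,0 if fixed else v[2]*.1]; c=0
            for p,g,ign in V:
                m=render(p,M["clamp"],q); w=~ign; c+=1-(np.minimum(m,g)*w).sum()/(np.maximum(m,g)*w).sum()
            return c
        b=minimize(cost,[0,0,0],method="Nelder-Mead",options=dict(initial_simplex=[[0,0,0],[.7,0,0],[0,.7,0],[0,0,1]]))
        q=q0+[b.x[0]*.01,b.x[1]*.01,0 if fixed else b.x[2]*.1]; print(fixed,q.round(4),round(b.fun,3))
        if fixed and st[0]==.665: qq=q
q=qq;c,s=np.cos(r[2]),np.sin(r[2]); e=q[:2]-r[:2]; print("in rack",c*e[0]+s*e[1],-s*e[0]+c*e[1])
st=env.get_state(); R=Rn.from_quat(st["orientation"],scalar_first=True)
print("tool shift to z .231:",R.inv().apply(np.array([*q[:2],.231])-st["tcp_pos"]), R.as_matrix().round(3).tolist())
row=[]
for i,(n,p) in enumerate(ps.items()):
    o=np.array(near[i])-25; t=cv2.resize(p["image"][o[1]:o[1]+50,o[0]:o[0]+50,::-1],(400,400),interpolation=cv2.INTER_CUBIC).copy()
    for b in M["clamp"]:
        h=cv2.convexHull(((proj(p,world(b,q))+.5-o)*8).astype(np.float32)); cv2.polylines(t,[h.astype(int)],True,(255,0,255))
    row.append(t)
cv2.imwrite("pics/clamp2.png",np.hstack(row))
```

```bash
python3 c2.py
```

```text
True [ 0.6617 -0.1146  0.407 ] 0.845
True [ 0.662  -0.1147  0.407 ] 0.844
True [ 0.6622 -0.1146  0.407 ] 0.844
False [ 0.6619 -0.1146  0.4256] 0.839
False [ 0.6625 -0.1149  0.4718] 0.841
False [ 0.6628 -0.1143  0.4589] 0.839
in rack 0.027503822101854383 -0.0013213786600818189
tool shift to z .231: [ 5.53365821e-01 -1.94567008e-01  2.99860181e-04] [[0.909, 0.418, 0.0], [0.418, -0.909, -0.0], [-0.0, 0.0, -1.0]]
```

View pics/clamp2.png

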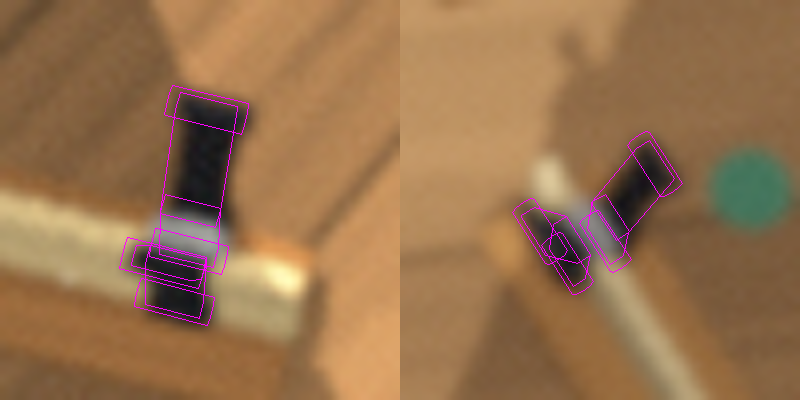

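The slim model overlays the clamp within about 2 mm, so I move above it.

Call:
jog_arm(moves={"offsets": [[0.058, -0.02, 0, 0, 0, 0], [0.116, -0.041, 0, 0, 0, 0], [0.174, -0.061, 0, 0, 0, 0], [0.232, -0.081, 0, 0, 0, 0], [0.29, -0.102, 0, 0, 0, 0], [0.348, -0.122, 0, 0, 0, 0.01], [0.406, -0.142, 0, 0, 0, 0.02], [0.464, -0.162, 0, 0, 0, 0.024]]}, jaw=0.085, force=20)

```text
clock: 2.7
tcp_pos: [0.5955, -0.18, 0.2315]
orientation: [0.0, 0.979, 0.202, 0.0]
wrist_force: [-0.5, -0.7, 0.2]
finger_gap: 0.0852
grip_force: 0.0
```

```bash
python3 -c "
from h import *
print(env.get_state()['joint_pos'])"
```

```text
[-4.22385527e-01  4.06523002e-01  1.81272961e-01  1.34481343e+00
 -2.63026130e-04  2.31251606e+00]
```

Call:
jog_arm(moves={"offsets": [[0.03, -0.011, 0, 0, 0, -0.187], [0.06, -0.022, 0, 0, 0, -0.374], [0.088, -0.033, 0, 0, 0, -0.561], [0.088, -0.033, 0, 0, 0, -0.748], [0.088, -0.033, 0, 0, 0, -0.935], [0.088, -0.033, 0, 0, 0, -1.122], [0.088, -0.033, 0, 0, 0, -1.309], [0.088, -0.033, 0, 0, 0, -1.496]]})

```text
clock: 3.7
tcp_pos: [0.6618, -0.1164, 0.2312]
orientation: [-0.0, 0.578, 0.816, -0.0]
wrist_force: [-0.7, -0.5, 0.2]
finger_gap: 0.0847
grip_force: 0.0
```

Call:
jog_arm(moves={"offsets": [[0, 0, 0, 0, 0, -0.187], [0, 0, 0, 0, 0, -0.374], [0, 0, 0, 0, 0, -0.561], [0, 0, 0, 0, 0, -0.748], [0, 0, 0, 0, 0, -0.935], [0, 0, 0, 0, 0, -1.122], [0, 0, 0, 0, 0, -1.309], [0, 0, 0, 0, 0, -1.496]]})

```text
clock: 4.7
tcp_pos: [0.6618, -0.1165, 0.2312]
orientation: [-0.0, -0.131, 0.991, -0.0]
wrist_force: [0.6, -0.1, 0.2]
finger_gap: 0.0849
grip_force: 0.0
```

Call:
jog_arm(moves={"offsets": [[0, 0, 0.03, 0, 0, -0.15], [0, 0, 0.05, 0, 0, -0.15], [0, 0, 0.05, 0, 0, -0.15]]})

```text
clock: 5.08
tcp_pos: [0.6606, -0.1161, 0.1793]
orientation: [-0.002, -0.202, 0.979, 0.001]
wrist_force: [-0.9, -0.2, 0.1]
finger_gap: 0.0851
grip_force: 0.0
```

```bash
python3 -c "
from h import *
s=env.get_state();print(s['joint_pos'],s['tcp_pos'],Rn.from_quat(s['orientation'],scalar_first=True).as_matrix().round(4).tolist())"
```

```text
[-2.93431638e-01  5.23381328e-01  2.37063289e-01  1.28850193e+00
 -1.27162678e-04 -7.00477721e-01] [ 0.66057654 -0.1160635   0.1792788 ] [[-0.9183, -0.3959, -0.0039], [-0.3959, 0.9183, 0.001], [0.0032, 0.0025, -1.0]]
```

Call:
jog_arm(moves={"offsets": [[-0.003, 0, 0.03, 0, 0, 0], [-0.003, 0, 0.06, 0, 0, 0], [-0.003, 0, 0.085, 0, 0, 0], [-0.003, 0, 0.097, 0, 0, 0], [-0.003, 0, 0.097, 0, 0, 0]]})

```text
clock: 5.7
tcp_pos: [0.6645, -0.1152, 0.0843]
orientation: [-0.0, -0.202, 0.979, 0.0]
wrist_force: [0.6, 0.1, 0.5]
finger_gap: 0.0851
grip_force: 0.0
```

Run:
```python
from h import *
import cv2
p=viewer.read_camera("scene");q=viewer.read_camera("top")
a=cv2.resize(p["image"][205:295,220:310,::-1],(400,400),interpolation=cv2.INTER_CUBIC);b=cv2.resize(q["image"][110:200,240:330,::-1],(400,400),interpolation=cv2.INTER_CUBIC)
cv2.imwrite("pics/pre.png",np.hstack([a,b]))
```

```text
(no output)
```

View pics/pre.png

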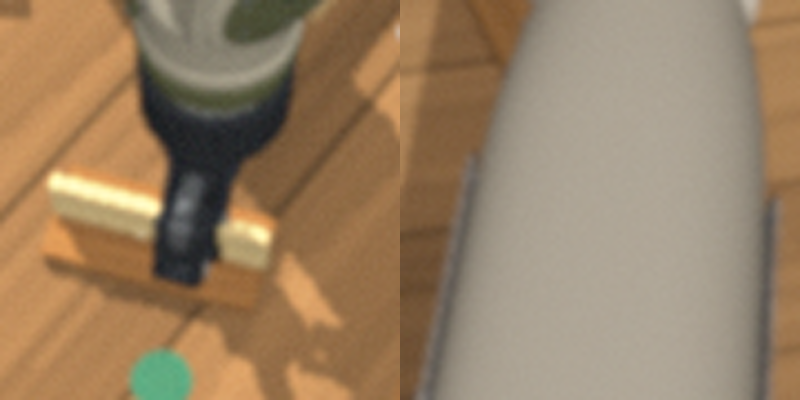

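The near finger covers the clamp at (185,220) in the left view, which means they are lined up. Close.

Call:
jog_arm(moves={"offsets": [[0, 0, 0.004, 0, 0, 0], [0, 0, 0.004, 0, 0, 0], [0, 0, 0.004, 0, 0, 0], [0, 0, 0.004, 0, 0, 0], [0, 0, 0.004, 0, 0, 0], [0, 0, 0.004, 0, 0, 0], [0, 0, 0.004, 0, 0, 0], [0, 0, 0.004, 0, 0, 0]]}, jaw=0.036, force=30)

```text
clock: 6.8
tcp_pos: [0.6649, -0.1155, 0.0805]
orientation: [0.0, -0.202, 0.979, -0.0]
wrist_force: [0.2, -0.9, 1.3]
finger_gap: 0.0366
grip_force: 24.8
```

Call:
jog_arm(moves={"offsets": [[0, 0, -0.01, 0, 0, 0], [0, 0, -0.03, 0, 0, 0], [0, 0, -0.06, 0, 0, 0], [0, 0, -0.1, 0, 0, 0], [0, 0, -0.13, 0, 0, 0], [0, 0, -0.13, 0, 0, 0]]})

```text
clock: 7.55
tcp_pos: [0.6658, -0.115, 0.2136]
orientation: [0.002, -0.202, 0.979, -0.001]
wrist_force: [0.2, 0.4, -1.2]
finger_gap: 0.0364
grip_force: 24.6
```

Run:
```python
from h import *
import cv2
p=viewer.read_camera("scene")
s=env.get_state();u=proj(p,s["tcp_pos"])[0].astype(int);print(u,s["tcp_pos"],s["finger_gap"],s["grip_force"])
a=cv2.resize(p["image"][u[1]-50:u[1]+60,u[0]-55:u[0]+55,::-1],(550,550),interpolation=cv2.INTER_CUBIC)
cv2.imwrite("pics/lift.png",a)
```

```text
[267 226] [ 0.66489604 -0.11483525  0.21132999] 0.03652727163460849 24.55594539642334
```

View pics/lift.png

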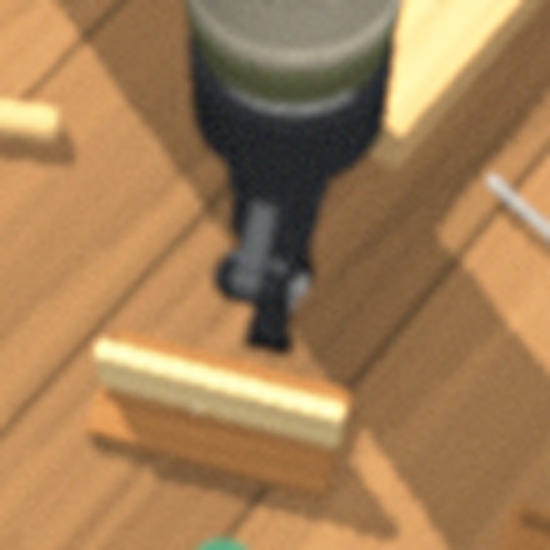

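The clamp hangs from the gripper clear of the rack, with its spring at (272,270) and jaws at (270,335). Now I carry it over the boards.

Call:
jog_arm(moves={"offsets": [[-0.005, 0.055, 0, 0, 0, 0.058], [-0.01, 0.11, 0, 0, 0, 0.116], [-0.015, 0.165, 0, 0, 0, 0.174], [-0.02, 0.22, 0, 0, 0, 0.232], [-0.026, 0.275, 0, 0, 0, 0.29], [-0.031, 0.33, 0, 0, 0, 0.348], [-0.036, 0.385, 0, 0, 0, 0.407], [-0.036, 0.385, 0, 0, 0, 0.407]]})

```text
clock: 8.6
tcp_pos: [0.5421, 0.2559, 0.2082]
orientation: [-0.002, -0.003, 1.0, -0.0]
wrist_force: [-0.1, 0.4, -1.4]
finger_gap: 0.0365
grip_force: 24.6
```

Run:
```python
from h import *
import cv2
p=viewer.read_camera("scene")
s=env.get_state();u=proj(p,s["tcp_pos"])[0].astype(int);print(u,s["tcp_pos"],s["orientation"],s["joint_pos"],proj(p,s["tcp_pos"]))
W=[[.5455,.2523,.095]];t=s["tcp_pos"]
o=u-[50,45]
for nm,X in (("edge",W[0]),("tcp",t),("org16",t-[0,0,.0165]),("org22",t-[0,0,.022]),("jawbot",t-[0,0,.0165+.034])): print(nm,((proj(p,X)[0]+.5-o)*5.5).round())
a=cv2.resize(p["image"][o[1]:o[1]+100,o[0]:o[0]+100,::-1],(550,550),interpolation=cv2.INTER_CUBIC)
cv2.imwrite("pics/hover.png",a)
```

```text
[316 104] [0.54309646 0.25403933 0.20832365] [-1.75638972e-03 -2.18637165e-03  9.99995907e-01 -5.66246811e-04] [ 3.03717646e-01  3.71266054e-01  7.26040956e-02  1.27582499e+00
 -3.81638207e-05  2.99344962e-01] [[316.55222724 104.28187576]]
edge [256. 409.]
tcp [281. 252.]
org16 [277. 276.]
org22 [275. 284.]
jawbot [268. 323.]
```

View pics/hover.png

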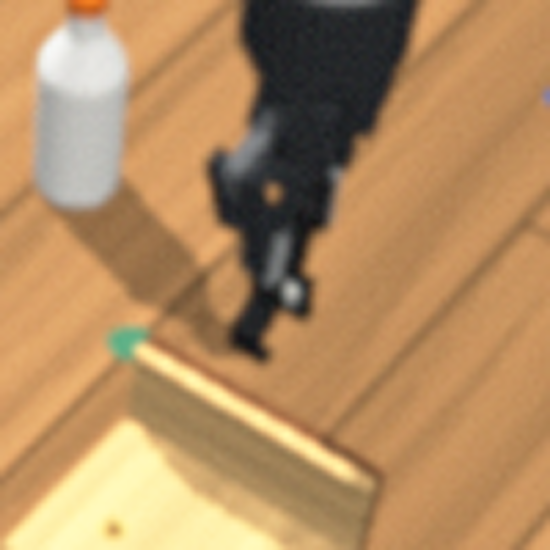

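The jaws, spring and board edge all sit where predicted, with the origin about 17 mm below the TCP. Lower partway and settle.

Call:
jog_arm(moves={"offsets": [[0, 0, 0.02, 0, 0, 0], [0, 0, 0.04, 0, 0, 0], [0, 0, 0.045, 0, 0, 0], [0, 0, 0.045, 0, 0, 0], [0, 0, 0.045, 0, 0, 0]]})

```text
clock: 9.28
tcp_pos: [0.5458, 0.2522, 0.166]
orientation: [0.001, 0.0, 1.0, 0.0]
wrist_force: [0.2, -0.4, -1.0]
finger_gap: 0.0363
grip_force: 24.6
```

Call:
jog_arm(moves={"offsets": [[0, 0, 0.01, 0, 0, 0], [0, 0, 0.02, 0, 0, 0], [0, 0, 0.03, 0, 0, 0], [0, 0, 0.036, 0, 0, 0], [0, 0, 0.038, 0, 0, 0], [0, 0, 0.038, 0, 0, 0]]})

```text
clock: 10.02
tcp_pos: [0.5468, 0.2524, 0.13]
orientation: [0.003, 0.0, 1.0, -0.0]
wrist_force: [-2.1, -3.5, 14.5]
finger_gap: 0.036
grip_force: 26.5
```

Call:
jog_arm(moves={"offsets": [[0, 0, 0.001, 0, 0, 0], [0, 0, 0.002, 0, 0, 0], [0, 0, 0.002, 0, 0, 0]]})

```text
clock: 10.4
tcp_pos: [0.5477, 0.2531, 0.1294]
orientation: [0.004, -0.0, 1.0, 0.001]
wrist_force: [-2.5, -1.3, 18.7]
finger_gap: 0.0368
grip_force: 26.8
```

Call:
jog_arm(moves={"offsets": [[0, 0, -0.002, 0, 0, 0], [0, 0, -0.0045, 0, 0, 0], [0, 0, -0.0045, 0, 0, 0], [0, 0, -0.0045, 0, 0, 0]]})

```text
clock: 10.9
tcp_pos: [0.5455, 0.2527, 0.1299]
orientation: [0.0, -0.0, 1.0, 0.0]
wrist_force: [1.4, 0.3, 5.0]
finger_gap: 0.0364
grip_force: 25.8
```

Call:
jog_arm(moves={"offsets": [[0, 0, -0.001, 0, 0, 0], [0, 0, -0.001, 0, 0, 0], [0, 0, -0.001, 0, 0, 0], [0, 0, -0.001, 0, 0, 0], [0, 0, -0.001, 0, 0, 0]]}, jaw=0.085)

```text
clock: 11.52
tcp_pos: [0.5452, 0.2525, 0.1307]
orientation: [-0.0, -0.0, 1.0, -0.0]
wrist_force: [0.6, 0.6, 0.8]
finger_gap: 0.085
grip_force: 0.0
```

Call:
jog_arm(moves={"offsets": [[0, 0, -0.03, 0, 0, 0], [0, 0, -0.07, 0, 0, 0], [0, 0, -0.12, 0, 0, 0], [0, 0, -0.14, 0, 0, 0], [0, -0.06, -0.14, 0, 0, 0], [0, -0.12, -0.14, 0, 0, 0], [0, -0.18, -0.14, 0, 0, 0], [0, -0.24, -0.14, 0, 0, 0]]})

```text
clock: 12.52
tcp_pos: [0.545, 0.0108, 0.271]
orientation: [0.0, -0.0, 1.0, -0.0]
wrist_force: [-0.2, -0.4, -0.3]
finger_gap: 0.0851
grip_force: 0.0
```

Run:
```python
from h import *
import cv2
ps={n:viewer.read_camera(n) for n in ("scene","top")}
E0=np.array([.5455,.2523,.095]);row=[]
for n,p in ps.items():
    o=proj(p,E0)[0].astype(int)-[30,35]
    t=cv2.resize(p["image"][o[1]:o[1]+60,o[0]:o[0]+60,::-1],(390,390),interpolation=cv2.INTER_CUBIC).copy()
    # model on 16 mm board at origin 13 mm above edge: marks
    for X in ([12,0,14],[-12,0,14],[12,-22,54],[-12,-22,54],[12,22,54],[-12,22,54],[12,-13,-20],[-12,-13,-20]):
        u=(proj(p,E0+np.array(X)/1e3)[0]+.5-o)*6.5; cv2.circle(t,tuple(int(a) for a in u),3,(255,0,255),1)
    row.append(t)
    for d in nets.outline_of("clamp",p): print(n,round(d["confidence"],2),d["box"],)
cv2.imwrite("pics/placed.png",np.hstack(row))
```

```text
scene 0.78 [268.5, 313.8, 295.9, 344.1]
scene 0.49 [303.9, 114.5, 322.4, 145.3]
top 0.59 [308.4, 102.1, 316.8, 121.1]
top 0.55 [155.6, 202.5, 177.7, 211.8]
```

View pics/placed.png

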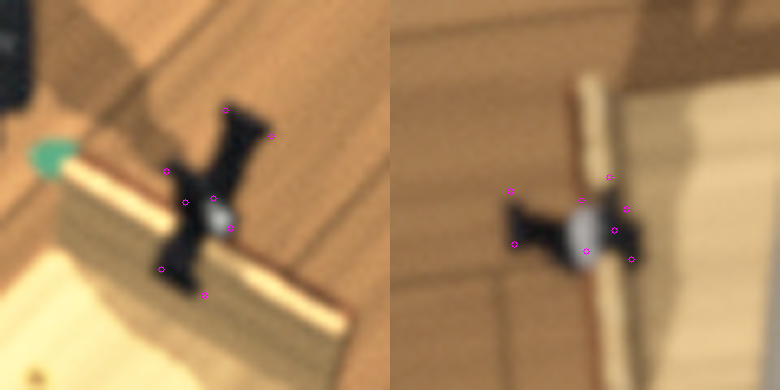

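The clamp sits upright at mid-edge with a jaw on each face: spring at (215,215) and near jaw at (178,275) in the scene crop, within 1 px of the model marks. Now I re-measure the plate and tin.

Create p.py:
```python
from h import *
ps={n:viewer.read_camera(n) for n in ("scene","top")}
V=[];Z=np.zeros((384,512),bool);near=((160,285),(354,204))
for i,(n,p) in enumerate(ps.items()):
    c=[d for d in nets.outline_of("plate",p) if np.hypot(*(np.array(d["box"]).reshape(2,2).mean(0)-near[i]))<14]
    if c: V.append((p,c[0]["region"],Z))
for v in [V]+[[x] for x in V]:
    q,f=fit("plate",v,np.array([.489,-.328,.317])); print(len(v),q.round(4),np.degrees(q[2]).round(1),round(f,3))
t=np.array([562,227])/1.5; print("tin",ray(ps["top"],t,.106)); print("tin scene",ray(ps["scene"],np.array([267,492])/1.5,.106))
s=env.get_state(); print(s["tcp_pos"],s["orientation"],s["joint_pos"])
```

```bash
python3 p.py
```

```text
2 [ 0.4896 -0.3284  0.3316] 19.0 0.101
1 [ 0.4894 -0.3277  0.3199] 18.3 0.043
1 [ 0.4899 -0.3289  0.3325] 19.0 0.052
tin [ 0.6245755  -0.39246308  0.106     ]
tin scene [ 0.63298919 -0.38546157  0.106     ]
[0.54518454 0.01398694 0.27081894] [ 1.07476747e-06 -1.17581479e-03  9.99999305e-01  8.13853680e-05] [-1.21662536e-01  2.47313713e-01  5.32741675e-02  1.37677459e+00
  1.61807616e-04 -1.24014168e-01]
```

Call:
jog_arm(moves={"offsets": [[0.009, -0.057, 0, 0, 0, -0.05], [0.018, -0.114, 0, 0, 0, -0.11], [0.028, -0.171, 0, 0, 0, -0.16], [0.037, -0.228, 0, 0, 0, -0.21], [0.047, -0.285, 0, 0, 0, -0.27], [0.056, -0.341, 0.01, 0, 0, -0.323], [0.056, -0.341, 0.06, 0, 0, -0.323], [0.056, -0.341, 0.11, 0, 0, -0.323]]}, jaw=0.085)

```text
clock: 13.92
tcp_pos: [0.4902, -0.3285, 0.1598]
orientation: [0.001, -0.161, 0.987, -0.001]
wrist_force: [0.4, -0.1, -0.4]
finger_gap: 0.0851
grip_force: 0.0
```

Call:
jog_arm(moves={"offsets": [[0, 0, 0.02, 0, 0, 0], [0, 0, 0.02, 0, 0, 0], [0, 0, 0.02, 0, 0, 0]]})

```text
clock: 14.3
tcp_pos: [0.4905, -0.3282, 0.142]
orientation: [0.001, -0.162, 0.987, -0.001]
wrist_force: [-0.3, -0.4, 0.7]
finger_gap: 0.085
grip_force: 0.0
```

Call:
jog_arm(moves={"offsets": [[0.001, 0, 0.03, 0, 0, 0], [0.001, 0, 0.06, 0, 0, 0], [0.001, 0, 0.09, 0, 0, 0], [0.001, 0, 0.108, 0, 0, 0], [0.001, 0, 0.111, 0, 0, 0], [0.001, 0, 0.111, 0, 0, 0]]})

```text
clock: 15.05
tcp_pos: [0.4894, -0.3294, 0.0312]
orientation: [0.001, -0.161, 0.987, -0.001]
wrist_force: [0.1, 0.8, 1.2]
finger_gap: 0.0849
grip_force: 0.0
```

Call:
jog_arm(moves={"offsets": [[0, 0, 0, 0, 0, 0], [0, 0, 0, 0, 0, 0], [0, 0, 0, 0, 0, 0], [0, 0, 0, 0, 0, 0], [0, 0, 0, 0, 0, 0], [0, 0, 0, 0, 0, 0], [0, 0, 0, 0, 0, 0], [0, 0, 0, 0, 0, 0]]}, jaw=0.0, force=60)

```text
clock: 16.05
tcp_pos: [0.4886, -0.329, 0.0303]
orientation: [0.0, -0.161, 0.987, -0.0]
wrist_force: [0.7, 0.5, 5.2]
finger_gap: 0.0275
grip_force: 60.6
```

Call:
jog_arm(moves={"offsets": [[0, 0, -0.01, 0, 0, 0], [0, 0, -0.03, 0, 0, 0], [0, 0, -0.06, 0, 0, 0], [0, 0, -0.09, 0, 0, 0], [0, 0, -0.11, 0, 0, 0], [0, 0, -0.11, 0, 0, 0], [0, 0, -0.11, 0, 0, 0]]})

```text
clock: 16.92
tcp_pos: [0.4876, -0.3282, 0.1385]
orientation: [-0.001, -0.161, 0.987, 0.001]
wrist_force: [0.6, -0.0, -4.2]
finger_gap: 0.0273
grip_force: 59.8
```

Run:
```python
from h import *
from h import world
s=env.get_state();print(s["tcp_pos"],s["orientation"],s["wrist_force"],s["ft_torque"])
```

```text
[ 0.48762355 -0.32815738  0.13847074] [-7.32161138e-04 -1.60890433e-01  9.86971636e-01  8.49736725e-04] [ 0.55598593 -0.0162512  -4.15672939] [-0.01077285  0.05272609 -0.00243915]
```

Call:
jog_arm(moves={"offsets": [[-0.02, 0.042, 0, 0, 0, 0.03], [-0.043, 0.09, 0, 0, 0, 0.065], [-0.066, 0.138, 0, 0, 0, 0.1], [-0.089, 0.187, 0, 0, 0, 0.14], [-0.112, 0.235, 0, 0, 0, 0.18], [-0.135, 0.283, 0, 0, 0, 0.22], [-0.158, 0.331, 0, 0, 0, 0.26], [-0.176, 0.37, 0, 0, 0, 0.3]]})

```text
clock: 17.92
tcp_pos: [0.5366, 0.08, 0.1382]
orientation: [-0.001, -0.011, 1.0, 0.0]
wrist_force: [-0.6, 0.2, -3.7]
finger_gap: 0.0269
grip_force: 60.6
```

Call:
jog_arm(moves={"offsets": [[-0.01, 0.03, 0, 0, 0, 0.025], [-0.012, 0.058, 0, 0, 0, 0.025], [-0.012, 0.069, 0, 0, 0, 0.025], [-0.012, 0.069, 0, 0, 0, 0.025], [-0.012, 0.069, 0, 0, 0, 0.025]]})

```text
clock: 18.55
tcp_pos: [0.5478, 0.1463, 0.1393]
orientation: [-0.0, 0.001, 1.0, -0.0]
wrist_force: [-0.0, -1.2, -4.1]
finger_gap: 0.0273
grip_force: 60.7
```

Create f.py:
```python
from h import *
import h, sys
s=env.get_state(); t=s["tcp_pos"]; zz=t[2]-.0303
print(t, s["orientation"])
_w=h.world
h.world=lambda P,q,z=0: _w(P,q,zz)
M["fl"]=[box(-48,48,-40,40,0,5)]
out=[];V=[]
for n in ("scene","top"):
    p=viewer.read_camera(n)
    im=cv2.cvtColor(p["image"],cv2.COLOR_RGB2HSV); grey=(im[...,1]<60)&(im[...,2]>90)
    R=Rn.from_quat(s["orientation"],scalar_first=True)
    ign=np.zeros((384,512),np.uint8)
    for prt in (box(-20,20,-48,48,-25,70),box(-50,50,-50,50,-160,-50)):
        X=t+R.apply(prt*[1,1,1] if 0 else np.c_[prt[:,:2],-prt[:,2]*-1]) if 0 else t+np.c_[prt[:,:2],-prt[:,2]] if 0 else None
    g=np.vstack([box(-45,45,-45,45,70,200)]); f=box(-16,16,-34,34,-26,80)
    for b in (g,f):
        hh=cv2.convexHull((proj(p,b+t)+.5).astype(np.float32)); cv2.fillConvexPoly(ign,np.round(hh).astype(int),1)
    cs=[d for d in nets.outline_of("plate",p)]
    u=proj(p,t-[0,0,.03])[0]
    cs=[d for d in cs if np.hypot(*(np.array(d["box"]).reshape(2,2).mean(0)-u))<25]
    if cs:
        reg=cs[0]["region"]; print(n,cs[0]["confidence"],cs[0]["box"],int(reg.sum()),int((reg&grey).sum()))
        V.append((n,p,reg.copy(),ign>0))
    if n=="scene" or cs: out.append((n,p))
for sub in ([V] if len(V)<2 else [V,V[:1],V[1:]]):
    q,fv=fit("fl",[v[1:] for v in sub],np.array([t[0],t[1],0.])); print([v[0] for v in sub],q.round(4),np.degrees(q[2]).round(2),round(fv,3))
if len(sys.argv)>1:
    row=[]
    Q=np.load("q.npy",allow_pickle=True).item()["workpiece"]
    for n,p in out:
        o=proj(p,t)[0].astype(int)-[40,30]; k=400/80
        im=cv2.resize(p["image"][o[1]:o[1]+80,o[0]:o[0]+80,::-1],(400,400),interpolation=cv2.INTER_CUBIC).copy()
        q=np.array([*t[:2],0.])
        hh=[tuple(((proj(p,_w(np.array([c])/1e3,q,zz))[0]+.5-o)*k).astype(int)) for c in ([-48,-40,5],[48,-40,5],[48,40,5],[-48,40,5])]
        for a,b in zip(hh,hh[1:]+hh[:1]): cv2.line(im,tuple(map(int,a)),tuple(map(int,b)),(255,0,255),1)
        row.append(im)
    cv2.imwrite(sys.argv[1],np.hstack(row))
```

```bash
python3 f.py
```

```text
[0.54777054 0.14627346 0.13929887] [-4.67642481e-04  1.32658488e-03  9.99998945e-01 -3.62152087e-04]
scene 0.98 [270.8, 137.5, 314.7, 168.6] 720 650
top 0.57 [208.0, 179.3, 242.2, 228.7] 1033 6
['scene', 'top'] [0.5487 0.1476 0.0007] 0.04 1.084
['scene'] [ 0.5486  0.1476 -0.0131] -0.75 0.089
['top'] [ 0.5064  0.0898 -0.0088] -0.5 0.303
```

Call:
jog_arm(moves={"offsets": [[0.0027, 0.0023, 0.012, 0, 0, 0], [0.0027, 0.0023, 0.025, 0, 0, 0], [0.0027, 0.0023, 0.038, 0, 0, 0], [0.0027, 0.0023, 0.046, 0, 0, 0], [0.0027, 0.0023, 0.05, 0, 0, 0], [0.0027, 0.0023, 0.05, 0, 0, 0], [0.0027, 0.0023, 0.05, 0, 0, 0]]})

```text
clock: 19.62
tcp_pos: [0.5458, 0.1496, 0.0902]
orientation: [0.0, 0.001, 1.0, 0.0]
wrist_force: [0.4, 0.2, -4.1]
finger_gap: 0.0275
grip_force: 60.8
```

```bash
python3 f.py pics/close.png
```

Run:
```python
from h import *
Q=np.load("q.npy",allow_pickle=True).item()["workpiece"]
I=np.array([[-35,28,40],[-35,-28,40],[35,0,40]])/1e3
for n in ("scene","top"):
    p=viewer.read_camera(n); im=cv2.resize(cv2.imread(f"pics/{n}0.png"),(512,384),interpolation=cv2.INTER_AREA).astype(float)
    g=im[...,0]+im[...,1]+im[...,2]; U=proj(p,world(I,Q)); E=[]
    for u in U:
        c=np.round(u).astype(int); w=g[c[1]-4:c[1]+5,c[0]-4:c[0]+5]; yy,xx=np.mgrid[c[1]-4:c[1]+5,c[0]-4:c[0]+5]
        k=np.clip(np.median(w)-15-w,0,None); m=np.array([(k*xx).sum(),(k*yy).sum()])/k.sum()
        E.append((ray(p,m,.04)-ray(p,u,.04))[:2]*1e3)
    print(n,np.round(E,1).tolist(),np.mean(E,0).round(1))
```

```text
[0.54584341 0.14957677 0.09019537] [4.42953936e-04 8.86936388e-04 9.99999508e-01 2.33907208e-05]
scene 0.77 [269.5, 147.7, 309.6, 178.9] 695 612
['scene'] [ 0.5464  0.1518 -0.0139] -0.8 0.093
scene [[2.1, -0.7], [2.1, -1.0], [2.7, -1.2]] [ 2.3 -1. ]
top [[-1.4, -0.9], [-1.3, -0.7], [-1.0, -2.3]] [-1.2 -1.3]
```

View pics/close.png

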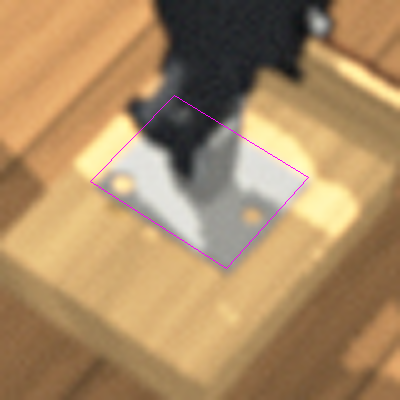

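The plate hangs level over the block, with its holes at (122,183) and (252,215). The two cameras disagree by 2–3 mm on the workpiece, so I back off briefly to fit it per view.

Call:
jog_arm(moves={"offsets": [[0, -0.01, -0.04, 0, 0, 0], [0, -0.06, -0.06, 0, 0, 0], [0, -0.11, -0.06, 0, 0, 0], [0, -0.16, -0.06, 0, 0, 0], [0, -0.21, -0.06, 0, 0, 0], [0, -0.26, -0.06, 0, 0, 0], [0, -0.27, -0.06, 0, 0, 0], [0, -0.27, -0.06, 0, 0, 0]]})

```text
clock: 20.92
tcp_pos: [0.5448, -0.1209, 0.1497]
orientation: [-0.0, 0.002, 1.0, 0.0]
wrist_force: [-0.4, 1.3, -4.5]
finger_gap: 0.0273
grip_force: 61.4
```

Create w.py:
```python
from h import *
I=np.array([[-35,28,40],[-35,-28,40],[35,0,40]])/1e3
q0=np.array([.5455,.1493,0]); V=[]
for n in ("scene","top"):
    p=viewer.read_camera(n); ign=np.zeros((384,512),np.uint8)
    cl=world(box(-18,18,-35,35,-45,55),[.5455,.2523,0],.109); hh=cv2.convexHull((proj(p,cl)+.5).astype(np.float32)); cv2.fillConvexPoly(ign,np.round(hh).astype(int),1)
    u=proj(p,[.5455,.155,.04])[0]
    c=[d for d in nets.outline_of("workpiece",p) if np.hypot(*(np.array(d["box"]).reshape(2,2).mean(0)-u))<25]
    print(n,[(round(d["confidence"],2),d["box"]) for d in c])
    if c: V.append((p,c[0]["region"],ign>0))
    im=cv2.cvtColor(p["image"],cv2.COLOR_RGB2GRAY).astype(float); o=proj(p,world(I,q0))
    # template NCC of a dark-disc blob around each insert
    for k,uu in enumerate(o):
        c0=np.round(uu).astype(int); w=im[c0[1]-5:c0[1]+6,c0[0]-5:c0[0]+6]; print(n,k,uu.round(2)-c0, w[3:9,2:9].astype(int).tolist() if k==0 else "")
for v in ([V]+[[x] for x in V]):
    q,f=fit("workpiece",v,q0); print(len(v),q.round(4),round(f,3))
```

```bash
python3 w.py; python3 f.py
```

```text
scene [(0.84, [251.8, 121.5, 338.5, 210.8])]
scene 0 [-0.22  0.4 ] [[244, 243, 239, 238, 238, 237, 239], [242, 240, 231, 223, 229, 237, 239], [241, 234, 214, 189, 208, 232, 238], [240, 232, 201, 170, 186, 223, 236], [237, 234, 219, 204, 210, 228, 235], [238, 238, 233, 231, 231, 234, 234]]
scene 1 [0.36 0.44] 
scene 2 [ 0.45 -0.39] 
top [(0.57, [163.5, 180.6, 239.7, 234.2])]
top 0 [ 0.45 -0.48] [[202, 199, 196, 191, 189, 192, 196], [204, 199, 189, 177, 171, 180, 194], [202, 199, 186, 166, 157, 175, 193], [202, 200, 190, 174, 169, 181, 195], [204, 201, 200, 191, 190, 194, 201], [207, 205, 205, 204, 202, 205, 208]]
top 1 [0.13 0.07] 
top 2 [-0.13 -0.31] 
2 [ 0.5456  0.1498 -0.0006] 0.047
1 [5.457e-01 1.496e-01 4.000e-04] 0.019
1 [0.5455 0.15   0.0049] 0.027
[ 0.5448364  -0.11905216  0.14975232] [-1.55540280e-04 -5.44583433e-05  9.99999971e-01  1.76801872e-04]
scene 0.81 [202.3, 200.8, 252.4, 237.0] 827 786
['scene'] [ 0.5439 -0.1184 -0.0097] -0.55 0.153
```

Create i.py:
```python
from h import *
I=np.array([[-35,28,40],[-35,-28,40],[35,0,40]])/1e3
for n in ("scene","top"):
    p=viewer.read_camera(n); g=p["image"].astype(float)[...,:2].sum(2); U=proj(p,world(I,[.5456,.1497,0])); E=[]
    for u in U:
        c=np.round(u).astype(int)
        for _ in range(2):
            w=g[c[1]-3:c[1]+4,c[0]-3:c[0]+4]; yy,xx=np.mgrid[c[1]-3:c[1]+4,c[0]-3:c[0]+4]
            A=np.c_[xx.ravel(),yy.ravel(),np.ones(49)]; ring=(np.maximum(abs(xx-c[0]),abs(yy-c[1]))==3).ravel()
            bg=(A@np.linalg.lstsq(A[ring],w.ravel()[ring],rcond=None)[0]).reshape(7,7)
            k=np.clip(bg-w-6,0,None); m=np.array([(k*xx).sum(),(k*yy).sum()])/k.sum(); c=np.round(m).astype(int)
        E.append(np.r_[m-u,(ray(p,m,.04)-ray(p,u,.04))[:2]*1e3])
    print(n,np.round(E,2).tolist(),np.mean(E,0).round(2))
```

```bash
python3 i.py
```

```text
scene [[0.28, 0.5, 1.75, -0.97], [0.03, 0.63, 1.44, -1.72], [0.32, 0.71, 2.17, -1.44]] [ 0.21  0.61  1.79 -1.38]
top [[0.55, 0.6, -2.15, -1.52], [0.3, 0.63, -2.1, -0.69], [0.68, 0.34, -1.39, -2.03]] [ 0.51  0.52 -1.88 -1.42]
```

The insert offsets point towards each camera, which is what deep holes would show. The silhouettes agree in both views, so the workpiece is at about (0.5455, 0.1495). Return and lower to 1 cm.

Call:
jog_arm(moves={"offsets": [[0, 0.05, 0, 0, 0, 0], [0, 0.1, 0, 0, 0, 0], [0, 0.15, 0, 0, 0, 0], [0, 0.2, 0, 0, 0, 0], [0.0008, 0.25, 0, 0, 0, 0], [0.0008, 0.2694, 0, 0, 0, 0], [0.0008, 0.2694, 0.01, 0, 0, 0], [0.0008, 0.2694, 0.03, 0, 0, 0]]})

```text
clock: 22.42
tcp_pos: [0.5454, 0.1483, 0.1198]
orientation: [0.001, 0.001, 1.0, -0.0]
wrist_force: [0.5, 0.1, -4.8]
finger_gap: 0.0274
grip_force: 61.9
```

Call:
jog_arm(moves={"offsets": [[0, 0, 0.01, 0, 0, 0], [0, 0, 0.02, 0, 0, 0], [0, 0, 0.03, 0, 0, 0], [0, 0, 0.037, 0, 0, 0], [0, 0, 0.04, 0, 0, 0], [0, 0, 0.04, 0, 0, 0], [0, 0, 0.04, 0, 0, 0], [0, 0, 0.04, 0, 0, 0]]})

```text
clock: 23.42
tcp_pos: [0.5449, 0.149, 0.0801]
orientation: [0.0, 0.001, 1.0, -0.0]
wrist_force: [-0.5, 0.4, -4.3]
finger_gap: 0.0272
grip_force: 61.8
```

```bash
python3 f.py
```

Run:
```python
from h import *
s=env.get_state();print(s["qvel"].round(4),s["wrist_force"])
# see-through spots of plate holes 0..2 in scene vs prediction, mid thickness
p=viewer.read_camera("scene"); t=s["tcp_pos"]; z=t[2]-.0303
for nm,h in (("h1",[-35,-28]),("h2",[35,0])):
    X=np.array([t[0]+h[0]/1e3,t[1]+h[1]/1e3,z+.0025]);u=proj(p,X)[0]; c=np.round(u).astype(int)
    im=p["image"].astype(float); sat=(im.max(2)-im.min(2))[c[1]-3:c[1]+4,c[0]-3:c[0]+4]; yy,xx=np.mgrid[c[1]-3:c[1]+4,c[0]-3:c[0]+4]
    k=np.clip(sat-np.percentile(sat,40)-10,0,None)*(np.hypot(xx-c[0],yy-c[1])<3.2); m=np.array([(k*xx).sum(),(k*yy).sum()])/k.sum(); print(nm,(m-u).round(2),((ray(p,m,X[2])-X)*1e3).round(1)); print(sat.astype(int))
```

```text
[0.5449179  0.14898683 0.08014497] [ 3.86552473e-04  8.42196266e-04  9.99999571e-01 -4.24893705e-06]
scene 0.75 [267.7, 147.1, 309.4, 182.6] 713 616
top 0.59 [207.8, 203.4, 217.4, 218.4] 120 118
['scene', 'top'] [0.5464 0.1491 0.0019] 0.11 0.91
['scene'] [ 0.5458  0.1486 -0.0022] -0.13 0.073
['top'] [ 0.5585  0.156  -0.1506] -8.63 0.583
[-0.001   0.0007 -0.0017 -0.0006  0.0006  0.0004] [-0.45541331  0.07040385 -4.28713371]
h1 [0.21 0.38] [ 1.3 -0.7  0. ]
[[82 61 28  9  6  4  5]
 [72 42 16 17 20 14  6]
 [37 20 40 61 62 43 17]
 [ 9 23 70 92 93 68 28]
 [ 9 22 66 92 95 67 25]
 [38 21 35 52 53 32 13]
 [77 49 28 21 13  7  8]]
h2 [0.65 0.43] [ 2.3 -0.1  0. ]
[[ 6  6  7  7  6  5  7]
 [ 6  7  8 10  7  7  5]
 [ 9 14 33 40 36 19  6]
 [ 7 30 65 85 76 38  9]
 [ 7 27 67 94 81 44 14]
 [ 6 16 34 52 47 23 11]
 [ 6  6  8 13 12 10 19]]
```

The plate silhouette and holes agree with the workpiece silhouette and inserts to within about 1 mm, and the arm is still. Handing in.

```bash
python3 -c "
from workcell import env
print(env.hand_in())"
```

```text
the job is handed in; nothing more can be done
None
```

The job is handed in at about 23.5 s: the black clamp is clipped over the middle of the boards' top edge and released, and the plate is held still and level about 1 cm above the block, its holes within about 1 mm of the threaded holes by camera measurement. No verdict came back.

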